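# Tray up the sprouted pots by variety

### The arm

A 7-joint arm with a two-finger parallel gripper is mounted at the origin on the work surface. World frame = base frame: x ahead of the robot, y to its left, z up, the work surface at z = 0. Lengths are in m, angles in rad, forces in N, time in s.
With the tool pointing down it reaches from about 0.425 to 0.925 m from the base axis. Payload 6.8 kg.
Tool frame: the origin (TCP) lies between the finger pads; the fingertips stand 11 mm ahead of it and the grasp point (between the pads) lies 8 mm behind it; z points along the fingers, y is the line along which they close (so a half turn about z gives the same grasp; the last joint's range is limited). The gripper opens to 85 mm and grips with 20 to 120 N. Pads are 22 mm wide; open, the fingers measure 114 mm over their backs; the gripper's body (76 mm by 85 mm) begins 54 mm behind the grasp point. The pads swing forward as they close: fully open they stand 13 mm farther back than shut.
Start: joints at [-1.414, 0.477, 0.022, 1.555, -0.011, 1.109, -0.083], TCP at [0.177, 0.651, 0.242] pointing down, gripper open.
Joint ranges: [-2.96, 2.96], [-0.34, 2.1], [-1.41, 1.46], [0.24, 2.44], [-1.37, 4.51], [0.17, 1.92], [-2.96, 2.96]. Speed limits (rad/s): [2.39, 2.39, 3.14, 3.14, 3.14, 3.14, 3.14].

### API

Orientations are given as a rotation vector (axis times angle).
In Python, from bench import r gives the robot as it stands.
- The arm moves only by the tool send_rows, never from a script. Its argument "deltas" is a list of rows, each an object of numbers: "dx", "dy", "dz": the shift along the world's x, y, z in mm; "rx", "ry", "rz": the turn, a rotation vector about the world's x, y, z in degrees. A call has 1 to 5 rows; each row is the pose to reach, as a shift and turn from the pose commanded when the call began; what a row does not reach only later rows make up. A row lasts 1/12 s, in which the tool goes at most 41.7 mm and 7.16 degrees, less where a joint would pass 70% of its speed; a pose out of reach is approached as far as the arm can. A call with a gripper value outside its range is refused whole. "jaw" is the finger opening in mm, from 0 to 85.4, set as the call begins (left out, the last holds). The fingers move at their own pace and stop on an object; "newtons" is the grip in N (left out, the last holds). Time passes only in rows, so rows that repeat a pose let the fingers close. It gives the time, the measured TCP pose, the force, the opening and the grip force at its end, in the units of the state.
- r.get_obs(): the state, without advancing time (a new reading comes with each control period).
- r.grab_frame(name): name is "side" or "top"; returns a dict with "frame" (480x640x3 uint8, blue, green, red), "z_map" (480x640 float32, m along the optical axis (not along the pixel's ray), 0 where there is no reading), "vertical_fov" (degrees; the focal length in pixels is half the picture's height over the tangent of half this angle, whatever the lens; pixels are square), "cx", "cy" (the principal point, pixels), "xyz" and "orientation" of the camera in the world. Camera axes: x right, y down, z forward; pixel columns grow to the right and rows downward; lengths in m; the calibration is good to about 2 mm. A picture is of the moment at which its call begins.
- r.hand_in(): hands the job in; it is judged then, once.
The state is a dict: "clock": time; "joints": joint angles; "qvel": joint speeds; "tau": joint torques, N m; "tcp_pos": TCP position; "orientation": TCP orientation; "contact_force": force on the tool from outside, world axes, zero at the start; "moment": the same for the moment, N m; "grip_width": finger opening in m; "gripper_force": force on a finger pad.
Only numpy, scipy, OpenCV 4.12 (cv2) and the standard library are available. Lean on these libraries where they do the work, as an engineer would, in place of code of your own. Each camera call takes 0.05 s, during which the arm holds its last target. There are 200 camera calls.

### The job

Put the three pots in which a seedling has come up into the carry tray, each standing upright in the cell whose mat has the colour of the pot's collar, and keep them upright on the way. Leave the pots with only bare soil where they stand.

Things in the scene. Friction and masses are not known exactly. Their poses are not given: they have to be found in the camera images.
- red_seedling: Small upright plant pot, loose, 90 to 170 g: dark green tapered body (36 mm across at the foot) with a straight red collar, 48 mm across, from 40 to 58 mm above the foot (grip it there); round, so its yaw means nothing. A green seedling grows from its soil, up to 35 mm above the rim. It is to be moved. Origin: centre of the foot, z up.
- yellow_seedling: Small upright plant pot, loose, 90 to 170 g: dark green tapered body (36 mm across at the foot) with a straight yellow collar, 48 mm across, from 40 to 58 mm above the foot (grip it there); round, so its yaw means nothing. A green seedling grows from its soil, up to 35 mm above the rim. It is to be moved. Origin: centre of the foot, z up.
- blue_seedling: Small upright plant pot, loose, 90 to 170 g: dark green tapered body (36 mm across at the foot) with a straight blue collar, 48 mm across, from 40 to 58 mm above the foot (grip it there); round, so its yaw means nothing. A green seedling grows from its soil, up to 35 mm above the rim. It is to be moved. Origin: centre of the foot, z up.
- red_bare: Small upright plant pot, loose, 90 to 170 g: dark green tapered body (36 mm across at the foot) with a straight red collar, 48 mm across, from 40 to 58 mm above the foot (grip it there); round, so its yaw means nothing. Only bare brown soil on top, nothing has come up: a look-alike that stays where it is. Origin: centre of the foot, z up.
- blue_bare: Small upright plant pot, loose, 90 to 170 g: dark green tapered body (36 mm across at the foot) with a straight blue collar, 48 mm across, from 40 to 58 mm above the foot (grip it there); round, so its yaw means nothing. Only bare brown soil on top, nothing has come up: a look-alike that stays where it is. Origin: centre of the foot, z up.
- tray: Black carry tray, fixed, 88 mm (its x) by 256 mm (its y), with three open cells of 80 by 80 mm in a row along its y, 84 mm apart; walls 4 mm thick, 22 mm high, floor 4 mm thick. Origin: centre of the underside, on the bench; z up.
- red_mat: Red mat, 76 by 76 mm and 3 mm thick, fixed on the floor of one cell of the tray; it marks the cell for the pot with the red collar. Which cell has which mat varies. Origin: centre of its underside (4 mm above the bench), axes as the tray's.
- yellow_mat: Yellow mat, 76 by 76 mm and 3 mm thick, fixed on the floor of one cell of the tray; it marks the cell for the pot with the yellow collar. Which cell has which mat varies. Origin: centre of its underside (4 mm above the bench), axes as the tray's.
- blue_mat: Blue mat, 76 by 76 mm and 3 mm thick, fixed on the floor of one cell of the tray; it marks the cell for the pot with the blue collar. Which cell has which mat varies. Origin: centre of its underside (4 mm above the bench), axes as the tray's.

How it is judged:
By the outcome, as a careful person would: the job done as asked, in the order asked, and still so for the second after the job is handed in, with the robot touching nothing.
It also fails if it takes over 96 s, if anything falls off the work surface, if the arm or the gripper's body presses on something with over 40 N, if the wrist force passes 120 N, or if a joint passes its speed limit or range.

## Working session

There is one attempt and no reset: what is moved stays moved. The work goes in short steps, Python scripts to look and compute and a tool call to move; the robot and the scene stay as the last step left them, time stands still between calls to the robot, and variables do not carry over. Pictures are saved under pics/ and viewed, at most 14 in all, crops included, and the job is handed in when it is done.

Besides the shell and the picture viewer there is one more tool, called after "Emit:" by a JSON object that holds its "op" and its "data". send_rows: Moves the arm, as the interface text tells. Its arguments: {"type":"object","properties":{"deltas":{"type":"array","items":{"type":"object","properties":{"dx":{"type":"number"},"dy":{"type":"number"},"dz":{"type":"number"},"rx":{"type":"number"},"ry":{"type":"number"},"rz":{"type":"number"}}}},"jaw":{"type":"number"},"newtons":{"type":"number"}},"required":["deltas"]}

```bash
mkdir -p pics
cat > h.py <<'E'
import numpy as np, cv2
from scipy.spatial.transform import Rotation as R
from bench import r
def grab(n,save=None):
    f=r.grab_frame(n)
    if save: cv2.imwrite('pics/'+save,f['frame'])
    return f
def world(f):
    z=f['z_map'];h,w=z.shape
    fl=h/2/np.tan(np.radians(f['vertical_fov'])/2)
    u,v=np.meshgrid(np.arange(w),np.arange(h))
    p=np.stack([(u-f['cx'])/fl*z,(v-f['cy'])/fl*z,z],-1)
    o=np.array(f['orientation']); 
    M=R.from_rotvec(o).as_matrix() if o.size==3 else (o if o.size==9 else R.from_quat(o).as_matrix())
    return p@M.T+np.array(f['xyz'])
E
python3 - <<'E'
from h import *
for n in('top','side'):
    f=grab(n,n+'0.png'); print(n,f['xyz'],f['orientation'],f['vertical_fov'],f['cx'],f['cy'])
    np.save(n+'.npy',world(f))
print(r.get_obs())
E
```

```text
top [ 4.75305640e-01 -2.14312232e-04  9.92391272e-01] [-2.2010796   2.20765163 -0.07181691] 44.98441329988798 318.37646336543077 230.07311690627307
side [ 0.1488674  -0.84992075  0.75742956] [-2.17528746  0.49983738 -0.22577823] 48.96994405698055 316.81045208680405 239.6724843875394
{'clock': 0.1, 'joints': array([-1.41412549,  0.47771124,  0.02235677,  1.55635755, -0.011485  ,
        1.10930684, -0.08308456]), 'qvel': array([-0.00188244, -0.00222185, -0.00088554, -0.00092151, -0.00078285,
        0.00025634, -0.00192387]), 'tau': array([ 3.79926962e-03, -5.97754240e+01,  1.61358476e+00, -2.81957710e+01,
        1.28147469e-02,  5.01600327e-03,  6.70773304e-06]), 'tcp_pos': array([0.17652559, 0.65096915, 0.24142526]), 'orientation': array([-4.14630715e-01, -3.11403022e+00,  2.59599073e-03]), 'contact_force': array([ 0.08129128, -0.13722497,  0.18814674]), 'moment': array([-0.03168334,  0.01585258,  0.0052163 ]), 'gripper_force': 0.0, 'grip_width': 0.08520017764674039}
```

View pics/top0.png

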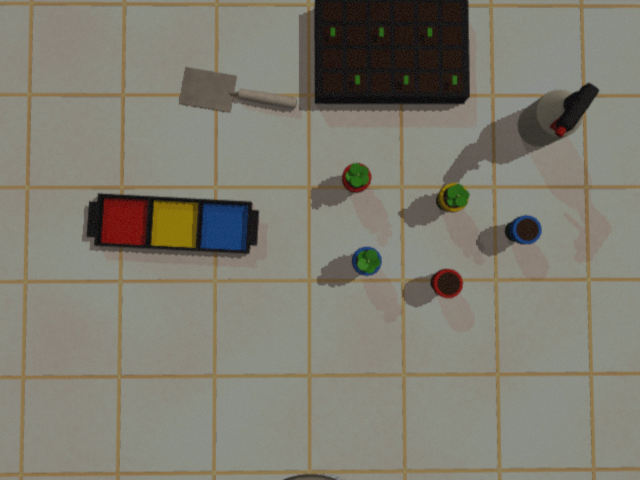

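View pics/side0.png

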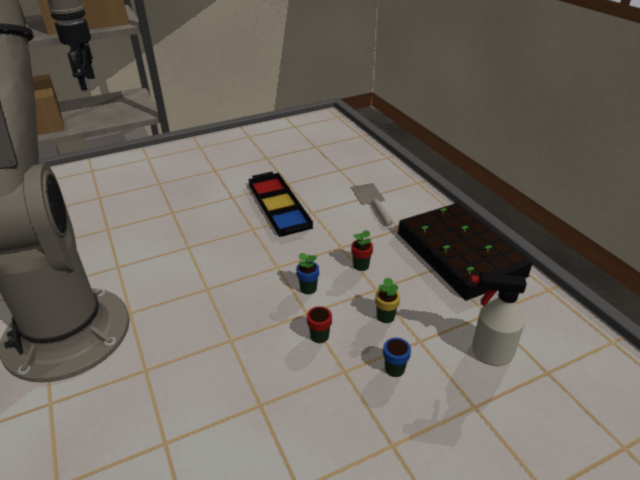

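The top view shows the seedlings: red (356,178), yellow (454,197), blue (367,262). The bare pots are blue (524,230) and red (447,283). The mats are red (124,222), yellow (175,224), blue (226,227). The arm is out of view, and the side view agrees.

Run:
```python
from h import *
from scipy.optimize import least_squares
img=cv2.imread('pics/top0.png');P=np.load('top.npy');hsv=cv2.cvtColor(img,cv2.COLOR_BGR2HSV)
H,S,V=[hsv[...,i].astype(int) for i in range(3)]
col={'r':((H<8)|(H>172))&(S>120)&(V>60),'y':(abs(H-26)<6)&(S>120)&(V>60),'b':(abs(H-108)<12)&(S>120)&(V>50)}
for n,c,u,v in[('rs','r',356,178),('ys','y',454,197),('bs','b',367,262),('rb','r',447,283),('bb','b',524,230)]:
    m=np.zeros_like(H,bool);m[v-20:v+21,u-20:u+21]=1;m&=col[c]
    p=P[m];q=p[(p[:,2]>.05)&(p[:,2]<.07)]
    x0=np.median(q[:,:2],0)
    f=least_squares(lambda a:np.hypot(*(q[:,:2]-a[:2]).T)-.0225,x0,loss='soft_l1',f_scale=.002)
    print(n,len(q),np.median(q[:,2]).round(4),f.x.round(4),x0.round(4),'range',q[:,:2].min(0).round(3),q[:,:2].max(0).round(3))
    g=P[v-18:v+19,u-18:u+19].reshape(-1,3);print('  top z',g[:,2].max().round(3))
for c,u,v in[('r',124,222),('y',175,224),('b',226,227)]:
    m=np.zeros_like(H,bool);m[v-35:v+36,u-28:u+29]=1;m&=col[c]
    p=P[m];cc=cv2.minAreaRect(p[:,:2].astype(np.float32));print(c,p.mean(0).round(4),cc)
w=P[195:252,92:258].reshape(-1,3);w=w[(w[:,2]>.017)&(w[:,2]<.03)];print(cv2.minAreaRect(w[:,:2].astype(np.float32)),w[:,2].max())
print(np.median(P[300:330,100:200,2]))
```

```text
rs 168 0.059 [ 0.6085 -0.0779] [ 0.5943 -0.0685] range [ 0.584 -0.1  ] [ 0.628 -0.054]
  top z 0.992
ys 196 0.0588 [ 0.575  -0.2367] [ 0.5694 -0.2225] range [ 0.551 -0.254] [ 0.597 -0.212]
  top z 0.992
bs 175 0.059 [ 0.4713 -0.094 ] [ 0.4743 -0.0821] range [ 0.45  -0.115] [ 0.494 -0.069]
  top z 0.992
rb 298 0.059 [ 0.435 -0.224] [ 0.4351 -0.2197] range [ 0.413 -0.247] [ 0.458 -0.2  ]
  top z 0.992
bb 259 0.0588 [ 0.5216 -0.3535] [ 0.5205 -0.3458] range [ 0.499 -0.375] [ 0.543 -0.33 ]
  top z 0.992
r [0.539  0.3123 0.0101] ((0.5279404520988464, 0.17422768473625183), (0.35630562901496887, 0.07647237181663513), 85.32313537597656)
y [0.5347 0.2279 0.0104] ((0.5267887711524963, 0.13235563039779663), (0.27322515845298767, 0.07905208319425583), 84.91319274902344)
b [0.5298 0.1435 0.0123] ((0.524832010269165, 0.08985060453414917), (0.1893102079629898, 0.08012396097183228), 84.13387298583984)
((0.5345869064331055, 0.22456590831279755), (0.2786925137042999, 0.08830869942903519), 86.80388641357422) 0.028776697816082053
0.001213092235636537
```

Emit:
{"op": "send_rows", "data": {"deltas": [{"dx":10,"dy":-17,"rz":-3},{"dx":30,"dy":-51,"rz":-7},{"dx":50,"dy":-85,"rz":-11},{"dx":70,"dy":-119,"rz":-15},{"dx":90,"dy":-153,"rz":-19}], "jaw": 85, "newtons": 40}}

```text
$.deltas[0]: bad value
```

Emit:
{"op": "send_rows", "data": {"deltas": [{"dx":20,"dy":-34,"rz":-4},{"dx":40,"dy":-68,"rz":-8},{"dx":60,"dy":-102,"rz":-12},{"dx":80,"dy":-136,"rz":-16},{"dx":100,"dy":-170,"rz":-19}]}}

```text
$.deltas[0]: bad value
```

Emit:
{"op": "send_rows", "data": {"deltas": [{"dx":20,"dy":-34,"rz":-4},{"dx":40,"dy":-68,"rz":-8},{"dx":60,"dy":-102,"rz":-12},{"dx":80,"dy":-136,"rz":-16},{"dx":100,"dy":-170,"rz":-19}]}}

```text
$.deltas[0]: bad value
```

Emit:
{"op": "send_rows", "data": {"deltas": [{"dx":20,"dy":-34,"rz":-4},{"dx":40,"dy":-68,"rz":-8},{"dx":60,"dy":-102,"rz":-12},{"dx":80,"dy":-136,"rz":-16},{"dx":100,"dy":-170,"rz":-18}]}}

```text
$.deltas[0]: bad value
```

Emit:
{"op": "send_rows", "data": {"deltas": [{"dx":10,"dy":-17,"dz":0,"rx":0,"ry":0,"rz":-3},{"dx":30,"dy":-51,"dz":0,"rx":0,"ry":0,"rz":-7},{"dx":50,"dy":-85,"dz":0,"rx":0,"ry":0,"rz":-11},{"dx":70,"dy":-119,"dz":0,"rx":0,"ry":0,"rz":-15},{"dx":90,"dy":-153,"dz":0,"rx":0,"ry":0,"rz":-19}], "jaw": 85, "newtons": 40}}

```text
clock: 0.52
tcp_pos: [0.2672, 0.4965, 0.2418]
orientation: [-0.928, -3.001, 0.001]
contact_force: [1.8, -0.7, 0.4]
grip_width: 0.0848
gripper_force: 0.0
```

Emit:
{"op": "send_rows", "data": {"deltas": [{"dx":20,"dy":-34,"dz":0,"rx":0,"ry":0,"rz":-4},{"dx":40,"dy":-68,"dz":0,"rx":0,"ry":0,"rz":-8},{"dx":60,"dy":-102,"dz":0,"rx":0,"ry":0,"rz":-12},{"dx":80,"dy":-136,"dz":0,"rx":0,"ry":0,"rz":-16},{"dx":100,"dy":-170,"dz":0,"rx":0,"ry":0,"rz":-19}]}}

```text
clock: 0.93
tcp_pos: [0.3671, 0.3265, 0.2422]
orientation: [-1.411, -2.807, 0.0]
contact_force: [2.0, -0.0, 0.2]
grip_width: 0.0847
gripper_force: 0.0
```

Emit:
{"op": "send_rows", "data": {"deltas": [{"dx":20,"dy":-34,"dz":0,"rx":0,"ry":0,"rz":-4},{"dx":40,"dy":-68,"dz":0,"rx":0,"ry":0,"rz":-8},{"dx":60,"dy":-102,"dz":0,"rx":0,"ry":0,"rz":-12},{"dx":80,"dy":-136,"dz":0,"rx":0,"ry":0,"rz":-16},{"dx":100,"dy":-170,"dz":0,"rx":0,"ry":0,"rz":-19}]}}

```text
clock: 1.35
tcp_pos: [0.467, 0.1566, 0.2423]
orientation: [-1.854, -2.536, -0.0]
contact_force: [0.3, 0.8, -0.2]
grip_width: 0.0849
gripper_force: 0.0
```

Emit:
{"op": "send_rows", "data": {"deltas": [{"dx":20,"dy":-34,"dz":0,"rx":0,"ry":0,"rz":-4},{"dx":40,"dy":-68,"dz":0,"rx":0,"ry":0,"rz":-8},{"dx":60,"dy":-102,"dz":0,"rx":0,"ry":0,"rz":-12},{"dx":80,"dy":-136,"dz":0,"rx":0,"ry":0,"rz":-16},{"dx":100,"dy":-170,"dz":0,"rx":0,"ry":0,"rz":-18}]}}

```text
clock: 1.77
tcp_pos: [0.5671, -0.0132, 0.2421]
orientation: [-2.228, -2.214, 0.0]
contact_force: [0.8, 0.9, 0.3]
grip_width: 0.0852
gripper_force: 0.0
```

Emit:
{"op": "send_rows", "data": {"deltas": [{"dx":20,"dy":-34,"dz":0,"rx":0,"ry":0,"rz":0},{"dx":40,"dy":-64,"dz":0,"rx":0,"ry":0,"rz":0},{"dx":40,"dy":-66,"dz":-20,"rx":0,"ry":0,"rz":0},{"dx":40,"dy":-66,"dz":-50,"rx":0,"ry":0,"rz":0},{"dx":40,"dy":-66,"dz":-70,"rx":0,"ry":0,"rz":0}]}}

```text
clock: 2.18
tcp_pos: [0.606, -0.0784, 0.1701]
orientation: [-2.226, -2.216, 0.002]
contact_force: [-0.7, 0.6, 0.0]
grip_width: 0.0849
gripper_force: 0.0
```

Emit:
{"op": "send_rows", "data": {"deltas": [{"dx":0,"dy":1,"dz":-30,"rx":0,"ry":0,"rz":0},{"dx":0,"dy":1,"dz":-60,"rx":0,"ry":0,"rz":0},{"dx":0,"dy":1,"dz":-90,"rx":0,"ry":0,"rz":0},{"dx":0,"dy":1,"dz":-110,"rx":0,"ry":0,"rz":0},{"dx":0,"dy":1,"dz":-120,"rx":0,"ry":0,"rz":0}]}}

```text
clock: 2.6
tcp_pos: [0.6045, -0.076, 0.049]
orientation: [-2.222, -2.216, 0.005]
contact_force: [-0.0, 0.8, -0.2]
grip_width: 0.0855
gripper_force: 0.0
```

Run:
```python
from h import *
f=grab('side')['frame']
cv2.imwrite('pics/s1.png',cv2.resize(f[170:320,260:460],None,fx=4,fy=4,interpolation=cv2.INTER_CUBIC))
print(r.get_obs()['tcp_pos'],r.get_obs()['contact_force'])
```

```text
[ 0.60431021 -0.07608608  0.04860594] [-0.247088    0.70325754 -0.76771213]
```

View pics/s1.png

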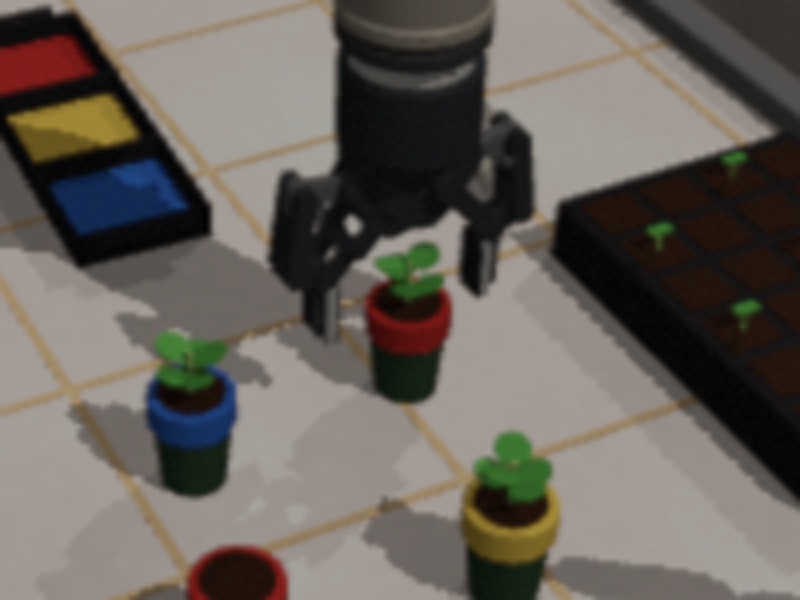

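The side view shows the open fingers on both sides of the red seedling's collar, at (330,310) and (480,270) in the crop, clear of the plant. I'll go down the last bit and close.

Emit:
{"op": "send_rows", "data": {"deltas": [{"dx":2,"dy":-1,"dz":-4,"rx":0,"ry":0,"rz":0},{"dx":2,"dy":-1,"dz":-7,"rx":0,"ry":0,"rz":0},{"dx":2,"dy":-1,"dz":-7,"rx":0,"ry":0,"rz":0}]}}

```text
clock: 2.9
tcp_pos: [0.6095, -0.0777, 0.0461]
orientation: [2.224, 2.217, 0.002]
contact_force: [-0.3, 0.3, -0.4]
grip_width: 0.0847
gripper_force: 0.0
```

Emit:
{"op": "send_rows", "data": {"deltas": [{"dx":0,"dy":0,"dz":0,"rx":0,"ry":0,"rz":0},{"dx":0,"dy":0,"dz":0,"rx":0,"ry":0,"rz":0},{"dx":0,"dy":0,"dz":0,"rx":0,"ry":0,"rz":0},{"dx":0,"dy":0,"dz":0,"rx":0,"ry":0,"rz":0},{"dx":0,"dy":0,"dz":0,"rx":0,"ry":0,"rz":0}], "jaw": 40, "newtons": 30}}

```text
clock: 3.32
tcp_pos: [0.6092, -0.0775, 0.0463]
orientation: [2.224, 2.218, 0.002]
contact_force: [-1.8, 0.4, 6.7]
grip_width: 0.0471
gripper_force: 30.4
```

Emit:
{"op": "send_rows", "data": {"deltas": [{"dx":0,"dy":0,"dz":0,"rx":0,"ry":0,"rz":0},{"dx":0,"dy":0,"dz":0,"rx":0,"ry":0,"rz":0},{"dx":0,"dy":0,"dz":0,"rx":0,"ry":0,"rz":0},{"dx":0,"dy":0,"dz":0,"rx":0,"ry":0,"rz":0}]}}

```text
clock: 3.65
tcp_pos: [0.6092, -0.0775, 0.0462]
orientation: [2.224, 2.218, 0.002]
contact_force: [-1.5, 1.0, 6.0]
grip_width: 0.0471
gripper_force: 30.4
```

Emit:
{"op": "send_rows", "data": {"deltas": [{"dx":0,"dy":0,"dz":5,"rx":0,"ry":0,"rz":0},{"dx":0,"dy":0,"dz":15,"rx":0,"ry":0,"rz":0},{"dx":0,"dy":0,"dz":30,"rx":0,"ry":0,"rz":0},{"dx":0,"dy":0,"dz":45,"rx":0,"ry":0,"rz":0},{"dx":0,"dy":0,"dz":55,"rx":0,"ry":0,"rz":0}]}}

```text
clock: 4.07
tcp_pos: [0.6091, -0.0777, 0.1022]
orientation: [2.224, 2.217, 0.001]
contact_force: [-0.5, -0.1, -0.9]
grip_width: 0.0469
gripper_force: 31.2
```

Run:
```python
from h import *
f=grab('side')['frame']
cv2.imwrite('pics/s2.png',cv2.resize(f[150:300,260:460],None,fx=4,fy=4,interpolation=cv2.INTER_CUBIC))
print(r.get_obs()['tcp_pos'],r.get_obs()['contact_force'])
```

```text
[ 0.61017123 -0.07791152  0.10369121] [ 0.27694778 -0.19521549  0.17357441]
```

View pics/s2.png

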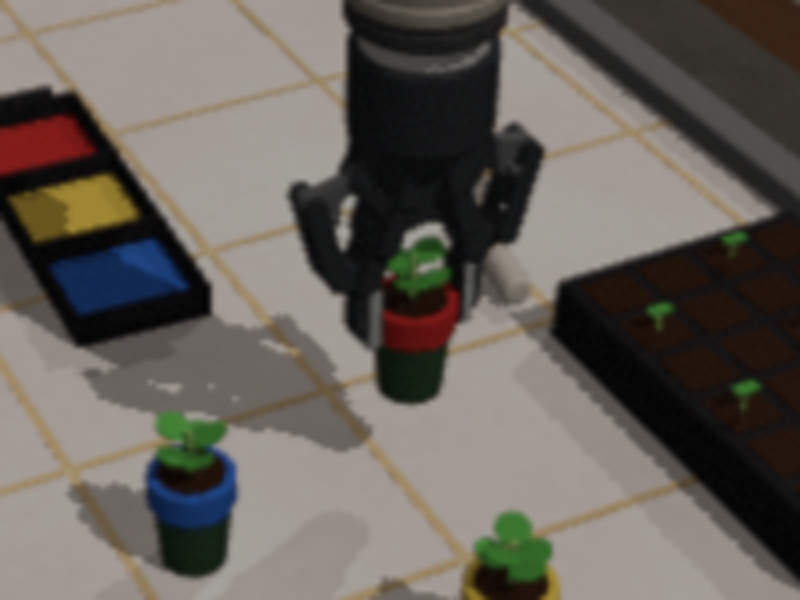

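The pot hangs upright in the grip, with its collar between the pads at (420,310). Next it goes to the red cell.

Emit:
{"op": "send_rows", "data": {"deltas": [{"dx":-1,"dy":8,"dz":5,"rx":0,"ry":0,"rz":0},{"dx":-4,"dy":24,"dz":10,"rx":0,"ry":0,"rz":0},{"dx":-8,"dy":46,"dz":10,"rx":0,"ry":0,"rz":0},{"dx":-13,"dy":72,"dz":10,"rx":0,"ry":0,"rz":0},{"dx":-18,"dy":100,"dz":10,"rx":0,"ry":0,"rz":0}]}}

```text
clock: 4.53
tcp_pos: [0.5897, 0.0233, 0.1099]
orientation: [-2.226, -2.216, 0.001]
contact_force: [0.3, 0.3, -1.1]
grip_width: 0.0473
gripper_force: 31.2
```

Emit:
{"op": "send_rows", "data": {"deltas": [{"dx":-5,"dy":28,"dz":0,"rx":0,"ry":0,"rz":0},{"dx":-10,"dy":56,"dz":0,"rx":0,"ry":0,"rz":0},{"dx":-15,"dy":84,"dz":0,"rx":0,"ry":0,"rz":0},{"dx":-20,"dy":112,"dz":0,"rx":0,"ry":0,"rz":0},{"dx":-25,"dy":140,"dz":0,"rx":0,"ry":0,"rz":0}]}}

```text
clock: 4.95
tcp_pos: [0.5643, 0.1645, 0.1098]
orientation: [-2.224, -2.218, 0.002]
contact_force: [0.6, 0.6, -0.8]
grip_width: 0.0472
gripper_force: 31.2
```

Emit:
{"op": "send_rows", "data": {"deltas": [{"dx":-5,"dy":28,"dz":0,"rx":0,"ry":0,"rz":0},{"dx":-10,"dy":56,"dz":0,"rx":0,"ry":0,"rz":0},{"dx":-15,"dy":84,"dz":0,"rx":0,"ry":0,"rz":0},{"dx":-20,"dy":110,"dz":0,"rx":0,"ry":0,"rz":0},{"dx":-24,"dy":130,"dz":0,"rx":0,"ry":0,"rz":0}]}}

```text
clock: 5.37
tcp_pos: [0.5397, 0.2959, 0.1096]
orientation: [-2.221, -2.22, 0.001]
contact_force: [-0.1, -0.0, -1.3]
grip_width: 0.047
gripper_force: 31.2
```

Emit:
{"op": "send_rows", "data": {"deltas": [{"dx":-2,"dy":13,"dz":0,"rx":0,"ry":0,"rz":0},{"dx":-2,"dy":19,"dz":0,"rx":0,"ry":0,"rz":0},{"dx":-2,"dy":20,"dz":0,"rx":0,"ry":0,"rz":0},{"dx":-2,"dy":20,"dz":0,"rx":0,"ry":0,"rz":0}]}}

```text
clock: 5.7
tcp_pos: [0.5399, 0.3114, 0.1101]
orientation: [2.225, 2.217, -0.001]
contact_force: [1.1, -0.7, 0.1]
grip_width: 0.0472
gripper_force: 31.2
```

Emit:
{"op": "send_rows", "data": {"deltas": [{"dx":-1,"dy":1,"dz":-15,"rx":0,"ry":0,"rz":0},{"dx":-1,"dy":1,"dz":-32,"rx":0,"ry":0,"rz":0},{"dx":-1,"dy":1,"dz":-45,"rx":0,"ry":0,"rz":0},{"dx":-1,"dy":1,"dz":-52,"rx":0,"ry":0,"rz":0},{"dx":-1,"dy":1,"dz":-55,"rx":0,"ry":0,"rz":0}]}}

```text
clock: 6.12
tcp_pos: [0.5384, 0.3118, 0.054]
orientation: [2.227, 2.216, -0.004]
contact_force: [-0.5, 0.3, -0.5]
grip_width: 0.0471
gripper_force: 31.2
```

Emit:
{"op": "send_rows", "data": {"deltas": [{"dx":0,"dy":0,"dz":-1,"rx":0,"ry":0,"rz":0},{"dx":0,"dy":0,"dz":-1.5,"rx":0,"ry":0,"rz":0},{"dx":0,"dy":0,"dz":-1.5,"rx":0,"ry":0,"rz":0}]}}

```text
clock: 6.37
tcp_pos: [0.5392, 0.3135, 0.0544]
orientation: [2.225, 2.218, 0.002]
contact_force: [0.4, 1.1, -1.1]
grip_width: 0.047
gripper_force: 31.2
```

Emit:
{"op": "send_rows", "data": {"deltas": [{"dx":0,"dy":0,"dz":-1,"rx":0,"ry":0,"rz":0},{"dx":0,"dy":0,"dz":-1.5,"rx":0,"ry":0,"rz":0},{"dx":0,"dy":0,"dz":-1.5,"rx":0,"ry":0,"rz":0}]}}

```text
clock: 6.62
tcp_pos: [0.5392, 0.3138, 0.0532]
orientation: [2.225, 2.218, 0.002]
contact_force: [-0.9, 0.2, 4.1]
grip_width: 0.0469
gripper_force: 31.7
```

Emit:
{"op": "send_rows", "data": {"deltas": [{"dx":0,"dy":0,"dz":0,"rx":0,"ry":0,"rz":0},{"dx":0,"dy":0,"dz":0,"rx":0,"ry":0,"rz":0},{"dx":0,"dy":0,"dz":0,"rx":0,"ry":0,"rz":0},{"dx":0,"dy":0,"dz":0,"rx":0,"ry":0,"rz":0},{"dx":0,"dy":0,"dz":0,"rx":0,"ry":0,"rz":0}], "jaw": 85}}

```text
clock: 7.03
tcp_pos: [0.5386, 0.3135, 0.0522]
orientation: [2.225, 2.218, -0.0]
contact_force: [-0.4, -0.2, -1.0]
grip_width: 0.0852
gripper_force: 0.0
```

Emit:
{"op": "send_rows", "data": {"deltas": [{"dx":0,"dy":0,"dz":15,"rx":0,"ry":0,"rz":0},{"dx":0,"dy":0,"dz":40,"rx":0,"ry":0,"rz":0},{"dx":0,"dy":0,"dz":70,"rx":0,"ry":0,"rz":0},{"dx":0,"dy":0,"dz":100,"rx":0,"ry":0,"rz":0},{"dx":0,"dy":0,"dz":120,"rx":0,"ry":0,"rz":0}]}}

```text
clock: 7.45
tcp_pos: [0.5396, 0.3136, 0.175]
orientation: [2.225, 2.217, 0.004]
contact_force: [0.0, 0.3, -0.5]
grip_width: 0.0848
gripper_force: 0.0
```

Run:
```python
from h import *
f=grab('side')['frame']
cv2.imwrite('pics/s3.png',cv2.resize(f[90:270,200:440],None,fx=3,fy=3,interpolation=cv2.INTER_CUBIC))
print(r.get_obs()['tcp_pos'],r.get_obs()['grip_width'])
```

```text
[0.54133557 0.31448687 0.17837624] 0.08502445470680446
```

View pics/s3.png

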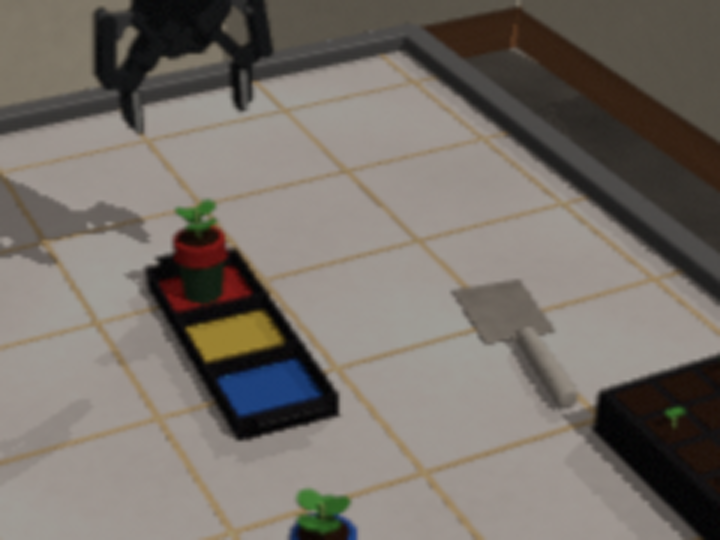

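The red seedling stands upright on the red mat (crop 202,270). Next is the yellow one.

Emit:
{"op": "send_rows", "data": {"deltas": [{"dx":1,"dy":-20,"dz":0,"rx":0,"ry":0,"rz":0},{"dx":3,"dy":-55,"dz":0,"rx":0,"ry":0,"rz":0},{"dx":6,"dy":-92,"dz":0,"rx":0,"ry":0,"rz":0},{"dx":8,"dy":-131,"dz":0,"rx":0,"ry":0,"rz":0},{"dx":10,"dy":-170,"dz":0,"rx":0,"ry":0,"rz":0}]}}

```text
clock: 7.92
tcp_pos: [0.5484, 0.142, 0.1722]
orientation: [2.224, 2.219, 0.0]
contact_force: [1.6, -0.0, -0.0]
grip_width: 0.0855
gripper_force: 0.0
```

Emit:
{"op": "send_rows", "data": {"deltas": [{"dx":2,"dy":-39,"dz":0,"rx":0,"ry":0,"rz":0},{"dx":5,"dy":-78,"dz":0,"rx":0,"ry":0,"rz":0},{"dx":7,"dy":-117,"dz":0,"rx":0,"ry":0,"rz":0},{"dx":10,"dy":-156,"dz":0,"rx":0,"ry":0,"rz":0},{"dx":12,"dy":-195,"dz":0,"rx":0,"ry":0,"rz":0}]}}

```text
clock: 8.33
tcp_pos: [0.5605, -0.0533, 0.1722]
orientation: [2.224, 2.218, 0.0]
contact_force: [1.6, 0.6, 0.1]
grip_width: 0.0848
gripper_force: 0.0
```

Emit:
{"op": "send_rows", "data": {"deltas": [{"dx":2,"dy":-39,"dz":0,"rx":0,"ry":0,"rz":0},{"dx":5,"dy":-78,"dz":0,"rx":0,"ry":0,"rz":0},{"dx":7,"dy":-117,"dz":0,"rx":0,"ry":0,"rz":0},{"dx":10,"dy":-150,"dz":0,"rx":0,"ry":0,"rz":0},{"dx":12,"dy":-175,"dz":0,"rx":0,"ry":0,"rz":0}]}}

```text
clock: 8.75
tcp_pos: [0.5719, -0.2304, 0.1723]
orientation: [2.227, 2.214, -0.001]
contact_force: [0.0, -0.1, 0.2]
grip_width: 0.0852
gripper_force: 0.0
```

Emit:
{"op": "send_rows", "data": {"deltas": [{"dx":1,"dy":-10,"dz":0,"rx":0,"ry":0,"rz":0},{"dx":1,"dy":-10,"dz":-20,"rx":0,"ry":0,"rz":0},{"dx":1,"dy":-10,"dz":-40,"rx":0,"ry":0,"rz":0},{"dx":1,"dy":-10,"dz":-40,"rx":0,"ry":0,"rz":0}]}}

```text
clock: 9.08
tcp_pos: [0.5716, -0.2345, 0.1286]
orientation: [-2.22, -2.215, 0.004]
contact_force: [0.1, 1.0, -0.8]
grip_width: 0.0849
gripper_force: 0.0
```

Emit:
{"op": "send_rows", "data": {"deltas": [{"dx":1,"dy":0,"dz":-25,"rx":0,"ry":0,"rz":0},{"dx":1,"dy":0,"dz":-50,"rx":0,"ry":0,"rz":0},{"dx":1,"dy":0,"dz":-72,"rx":0,"ry":0,"rz":0},{"dx":1,"dy":0,"dz":-84,"rx":0,"ry":0,"rz":0},{"dx":1,"dy":0,"dz":-87,"rx":0,"ry":0,"rz":0}]}}

```text
clock: 9.5
tcp_pos: [0.5738, -0.235, 0.0436]
orientation: [-2.221, -2.217, 0.002]
contact_force: [-0.5, 1.3, 0.0]
grip_width: 0.0849
gripper_force: 0.0
```

Run:
```python
from h import *
f=grab('side')['frame']
cv2.imwrite('pics/s4.png',cv2.resize(f[200:350,280:480],None,fx=4,fy=4,interpolation=cv2.INTER_CUBIC))
print(r.get_obs()['tcp_pos'],r.get_obs()['contact_force'])
```

```text
[ 0.57422141 -0.23559494  0.04441669] [-0.0784753   0.81830307 -0.6206375 ]
```

View pics/s4.png

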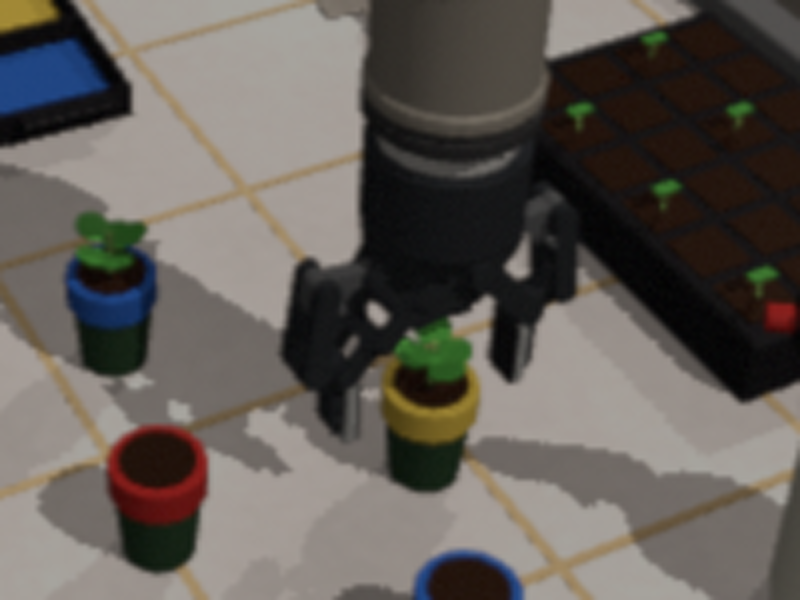

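The fingers stand on both sides of the yellow collar, tips at (340,435) and (515,375), with the collar centre at (430,400). I'll close and lift.

Emit:
{"op": "send_rows", "data": {"deltas": [{"dx":0,"dy":0,"dz":0,"rx":0,"ry":0,"rz":0},{"dx":0,"dy":0,"dz":0,"rx":0,"ry":0,"rz":0},{"dx":0,"dy":0,"dz":0,"rx":0,"ry":0,"rz":0},{"dx":0,"dy":0,"dz":0,"rx":0,"ry":0,"rz":0},{"dx":0,"dy":0,"dz":0,"rx":0,"ry":0,"rz":0}], "jaw": 40, "newtons": 30}}

```text
clock: 9.97
tcp_pos: [0.5756, -0.2369, 0.0468]
orientation: [2.223, 2.217, 0.002]
contact_force: [-0.5, 0.8, 6.8]
grip_width: 0.0467
gripper_force: 30.1
```

Emit:
{"op": "send_rows", "data": {"deltas": [{"dx":0,"dy":0,"dz":0,"rx":0,"ry":0,"rz":0},{"dx":0,"dy":0,"dz":0,"rx":0,"ry":0,"rz":0},{"dx":0,"dy":0,"dz":0,"rx":0,"ry":0,"rz":0}]}}

```text
clock: 10.22
tcp_pos: [0.5757, -0.2369, 0.0468]
orientation: [2.223, 2.217, 0.002]
contact_force: [-1.2, 0.6, 6.9]
grip_width: 0.0468
gripper_force: 30.1
```

Emit:
{"op": "send_rows", "data": {"deltas": [{"dx":0,"dy":0,"dz":5,"rx":0,"ry":0,"rz":0},{"dx":0,"dy":0,"dz":15,"rx":0,"ry":0,"rz":0},{"dx":0,"dy":0,"dz":32,"rx":0,"ry":0,"rz":0},{"dx":0,"dy":0,"dz":50,"rx":0,"ry":0,"rz":0},{"dx":0,"dy":0,"dz":65,"rx":0,"ry":0,"rz":0}]}}

```text
clock: 10.63
tcp_pos: [0.5746, -0.2367, 0.1119]
orientation: [2.225, 2.217, 0.0]
contact_force: [0.2, -0.2, -0.7]
grip_width: 0.0469
gripper_force: 31.3
```

Emit:
{"op": "send_rows", "data": {"deltas": [{"dx":0,"dy":0,"dz":10,"rx":0,"ry":0,"rz":0},{"dx":0,"dy":0,"dz":15,"rx":0,"ry":0,"rz":0},{"dx":0,"dy":0,"dz":15,"rx":0,"ry":0,"rz":0}]}}

```text
clock: 10.88
tcp_pos: [0.5752, -0.2367, 0.1266]
orientation: [2.224, 2.217, 0.002]
contact_force: [0.4, -0.7, -2.4]
grip_width: 0.0471
gripper_force: 31.3
```

Emit:
{"op": "send_rows", "data": {"deltas": [{"dx":-1,"dy":8,"dz":0,"rx":0,"ry":0,"rz":0},{"dx":-2,"dy":24,"dz":0,"rx":0,"ry":0,"rz":0},{"dx":-4,"dy":46,"dz":0,"rx":0,"ry":0,"rz":0},{"dx":-6,"dy":74,"dz":0,"rx":0,"ry":0,"rz":0},{"dx":-9,"dy":104,"dz":0,"rx":0,"ry":0,"rz":0}]}}

```text
clock: 11.3
tcp_pos: [0.5646, -0.1316, 0.1242]
orientation: [-2.226, -2.216, 0.002]
contact_force: [0.3, 0.5, -2.4]
grip_width: 0.0469
gripper_force: 31.3
```

Emit:
{"op": "send_rows", "data": {"deltas": [{"dx":-3,"dy":30,"dz":0,"rx":0,"ry":0,"rz":0},{"dx":-6,"dy":60,"dz":0,"rx":0,"ry":0,"rz":0},{"dx":-8,"dy":90,"dz":0,"rx":0,"ry":0,"rz":0},{"dx":-10,"dy":120,"dz":0,"rx":0,"ry":0,"rz":0},{"dx":-13,"dy":150,"dz":0,"rx":0,"ry":0,"rz":0}]}}

```text
clock: 11.72
tcp_pos: [0.5514, 0.0196, 0.1243]
orientation: [-2.223, -2.218, 0.002]
contact_force: [-0.0, 0.1, -1.7]
grip_width: 0.047
gripper_force: 31.3
```

Emit:
{"op": "send_rows", "data": {"deltas": [{"dx":-3,"dy":30,"dz":0,"rx":0,"ry":0,"rz":0},{"dx":-6,"dy":60,"dz":0,"rx":0,"ry":0,"rz":0},{"dx":-8,"dy":90,"dz":0,"rx":0,"ry":0,"rz":0},{"dx":-10,"dy":120,"dz":0,"rx":0,"ry":0,"rz":0},{"dx":-13,"dy":147,"dz":0,"rx":0,"ry":0,"rz":0}]}}

```text
clock: 12.13
tcp_pos: [0.5382, 0.167, 0.1242]
orientation: [-2.222, -2.219, 0.002]
contact_force: [-0.5, -0.1, -1.8]
grip_width: 0.0466
gripper_force: 31.3
```

Emit:
{"op": "send_rows", "data": {"deltas": [{"dx":-2,"dy":24,"dz":0,"rx":0,"ry":0,"rz":0},{"dx":-4,"dy":44,"dz":0,"rx":0,"ry":0,"rz":0},{"dx":-5,"dy":58,"dz":0,"rx":0,"ry":0,"rz":0},{"dx":-5,"dy":64,"dz":0,"rx":0,"ry":0,"rz":0},{"dx":-5,"dy":64,"dz":0,"rx":0,"ry":0,"rz":0}]}}

```text
clock: 12.55
tcp_pos: [0.534, 0.2299, 0.1246]
orientation: [-2.222, -2.22, 0.001]
contact_force: [0.6, -0.0, -1.9]
grip_width: 0.047
gripper_force: 31.3
```

Emit:
{"op": "send_rows", "data": {"deltas": [{"dx":1,"dy":-1,"dz":-15,"rx":0,"ry":0,"rz":0},{"dx":1,"dy":-1,"dz":-35,"rx":0,"ry":0,"rz":0},{"dx":1,"dy":-1,"dz":-53,"rx":0,"ry":0,"rz":0},{"dx":1,"dy":-1,"dz":-65,"rx":0,"ry":0,"rz":0},{"dx":1,"dy":-1,"dz":-70,"rx":0,"ry":0,"rz":0}]}}

```text
clock: 12.97
tcp_pos: [0.5349, 0.2253, 0.0536]
orientation: [-2.227, -2.216, 0.005]
contact_force: [-4.0, -4.2, 24.7]
grip_width: 0.0467
gripper_force: 34.2
```

Emit:
{"op": "send_rows", "data": {"deltas": [{"dx":0,"dy":0,"dz":-1,"rx":0,"ry":0,"rz":0},{"dx":0,"dy":0,"dz":-2,"rx":0,"ry":0,"rz":0},{"dx":0,"dy":0,"dz":-2.5,"rx":0,"ry":0,"rz":0},{"dx":0,"dy":0,"dz":-2.5,"rx":0,"ry":0,"rz":0}]}}

```text
clock: 13.3
tcp_pos: [0.5362, 0.2269, 0.0536]
orientation: [2.225, 2.217, 0.001]
contact_force: [-0.5, -2.1, 3.8]
grip_width: 0.0472
gripper_force: 31.8
```

Emit:
{"op": "send_rows", "data": {"deltas": [{"dx":0,"dy":0,"dz":0,"rx":0,"ry":0,"rz":0},{"dx":0,"dy":0,"dz":0,"rx":0,"ry":0,"rz":0},{"dx":0,"dy":0,"dz":0,"rx":0,"ry":0,"rz":0},{"dx":0,"dy":0,"dz":0,"rx":0,"ry":0,"rz":0},{"dx":0,"dy":0,"dz":0,"rx":0,"ry":0,"rz":0}], "jaw": 85}}

```text
clock: 13.72
tcp_pos: [0.5357, 0.2278, 0.0528]
orientation: [-2.224, -2.218, -0.0]
contact_force: [-0.1, 0.9, 0.2]
grip_width: 0.0851
gripper_force: 0.0
```

Emit:
{"op": "send_rows", "data": {"deltas": [{"dx":0,"dy":0,"dz":15,"rx":0,"ry":0,"rz":0},{"dx":0,"dy":0,"dz":40,"rx":0,"ry":0,"rz":0},{"dx":0,"dy":0,"dz":70,"rx":0,"ry":0,"rz":0},{"dx":0,"dy":0,"dz":100,"rx":0,"ry":0,"rz":0},{"dx":0,"dy":0,"dz":120,"rx":0,"ry":0,"rz":0}]}}

```text
clock: 14.13
tcp_pos: [0.5365, 0.2276, 0.1754]
orientation: [2.225, 2.217, 0.004]
contact_force: [0.8, -0.3, 0.3]
grip_width: 0.0852
gripper_force: 0.0
```

Run:
```python
from h import *
f=grab('side')['frame']
cv2.imwrite('pics/s5.png',cv2.resize(f[120:300,200:440],None,fx=3,fy=3,interpolation=cv2.INTER_CUBIC))
print(r.get_obs()['tcp_pos'],r.get_obs()['grip_width'])
```

```text
[0.5383786  0.2282045  0.17849266] 0.08481680534826082
```

View pics/s5.png

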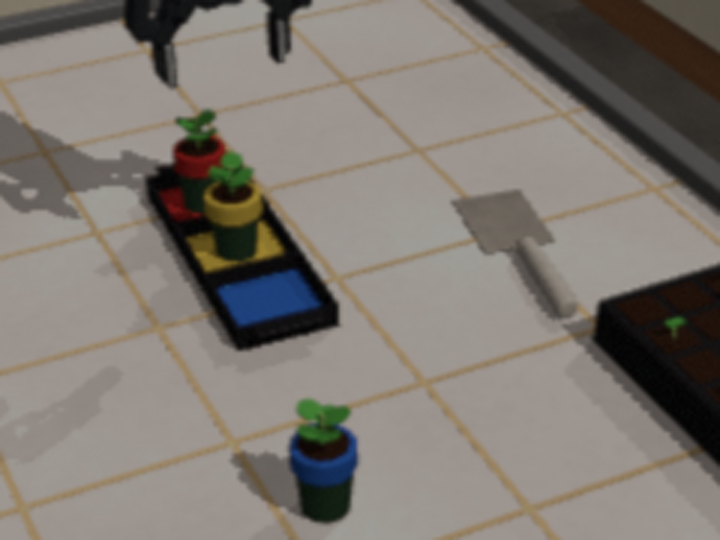

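The red and yellow pots both stand upright in their own cells (202,175 and 235,225). Next is blue.

Emit:
{"op": "send_rows", "data": {"deltas": [{"dx":-4,"dy":-20,"dz":0,"rx":0,"ry":0,"rz":0},{"dx":-11,"dy":-55,"dz":0,"rx":0,"ry":0,"rz":0},{"dx":-18,"dy":-92,"dz":0,"rx":0,"ry":0,"rz":0},{"dx":-26,"dy":-130,"dz":0,"rx":0,"ry":0,"rz":0},{"dx":-33,"dy":-165,"dz":0,"rx":0,"ry":0,"rz":0}]}}

```text
clock: 14.6
tcp_pos: [0.5018, 0.0606, 0.1727]
orientation: [-2.225, -2.218, 0.0]
contact_force: [-0.1, -1.2, 0.5]
grip_width: 0.0853
gripper_force: 0.0
```

Emit:
{"op": "send_rows", "data": {"deltas": [{"dx":-7,"dy":-37,"dz":0,"rx":0,"ry":0,"rz":0},{"dx":-15,"dy":-74,"dz":0,"rx":0,"ry":0,"rz":0},{"dx":-22,"dy":-110,"dz":0,"rx":0,"ry":0,"rz":0},{"dx":-28,"dy":-140,"dz":0,"rx":0,"ry":0,"rz":0},{"dx":-31,"dy":-155,"dz":0,"rx":0,"ry":0,"rz":0}]}}

```text
clock: 15.02
tcp_pos: [0.4702, -0.0966, 0.173]
orientation: [2.23, 2.212, -0.0]
contact_force: [-0.3, 0.6, -0.5]
grip_width: 0.0851
gripper_force: 0.0
```

Emit:
{"op": "send_rows", "data": {"deltas": [{"dx":0,"dy":0,"dz":-20,"rx":0,"ry":0,"rz":0},{"dx":0,"dy":0,"dz":-40,"rx":0,"ry":0,"rz":0},{"dx":0,"dy":0,"dz":-40,"rx":0,"ry":0,"rz":0},{"dx":0,"dy":0,"dz":-40,"rx":0,"ry":0,"rz":0}]}}

```text
clock: 15.35
tcp_pos: [0.4709, -0.0926, 0.1323]
orientation: [-2.224, -2.217, 0.003]
contact_force: [0.1, -0.2, 1.8]
grip_width: 0.0848
gripper_force: 0.0
```

Emit:
{"op": "send_rows", "data": {"deltas": [{"dx":1,"dy":0,"dz":-25,"rx":0,"ry":0,"rz":0},{"dx":1,"dy":0,"dz":-50,"rx":0,"ry":0,"rz":0},{"dx":1,"dy":0,"dz":-72,"rx":0,"ry":0,"rz":0},{"dx":1,"dy":0,"dz":-84,"rx":0,"ry":0,"rz":0},{"dx":1,"dy":0,"dz":-87,"rx":0,"ry":0,"rz":0}]}}

```text
clock: 15.77
tcp_pos: [0.4723, -0.0922, 0.045]
orientation: [-2.223, -2.218, 0.002]
contact_force: [-1.1, -0.7, -0.3]
grip_width: 0.0852
gripper_force: 0.0
```

Run:
```python
from h import *
f=grab('side')['frame']
cv2.imwrite('pics/s6.png',cv2.resize(f[180:330,210:410],None,fx=4,fy=4,interpolation=cv2.INTER_CUBIC))
print(r.get_obs()['tcp_pos'],r.get_obs()['contact_force'])
```

```text
[ 0.4725516  -0.09239166  0.04547873] [0.27613495 0.11378235 0.43175405]
```

View pics/s6.png

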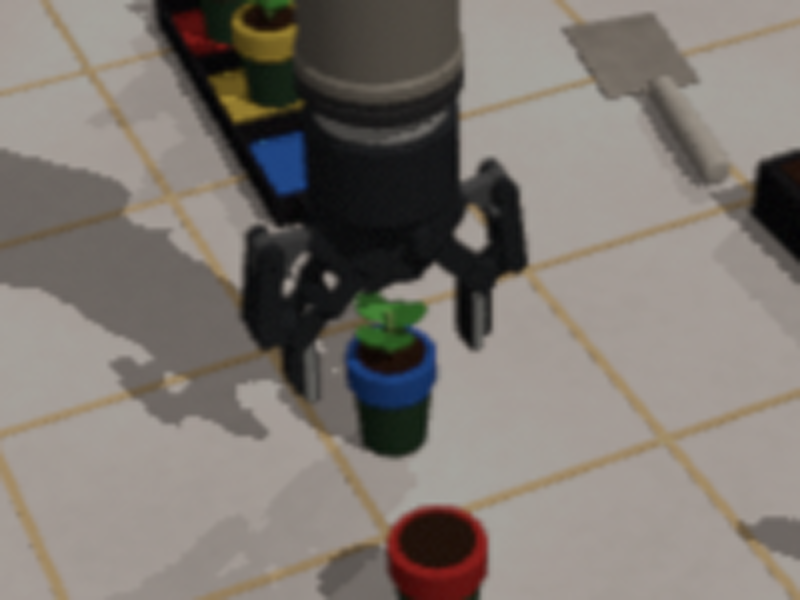

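The fingers are around the blue seedling, tips at (308,395) and (478,345), with the collar at (392,368) in line. I'll close and lift.

Emit:
{"op": "send_rows", "data": {"deltas": [{"dx":0,"dy":0,"dz":0,"rx":0,"ry":0,"rz":0},{"dx":0,"dy":0,"dz":0,"rx":0,"ry":0,"rz":0},{"dx":0,"dy":0,"dz":0,"rx":0,"ry":0,"rz":0},{"dx":0,"dy":0,"dz":0,"rx":0,"ry":0,"rz":0},{"dx":0,"dy":0,"dz":0,"rx":0,"ry":0,"rz":0}], "jaw": 40, "newtons": 30}}

```text
clock: 16.23
tcp_pos: [0.4735, -0.0926, 0.047]
orientation: [2.224, 2.217, 0.003]
contact_force: [-2.3, 0.1, 6.8]
grip_width: 0.0473
gripper_force: 29.7
```

Emit:
{"op": "send_rows", "data": {"deltas": [{"dx":0,"dy":0,"dz":0,"rx":0,"ry":0,"rz":0},{"dx":0,"dy":0,"dz":0,"rx":0,"ry":0,"rz":0},{"dx":0,"dy":0,"dz":0,"rx":0,"ry":0,"rz":0}]}}

```text
clock: 16.48
tcp_pos: [0.4735, -0.0925, 0.047]
orientation: [2.224, 2.217, 0.003]
contact_force: [-1.4, 0.5, 6.6]
grip_width: 0.0472
gripper_force: 29.7
```

Emit:
{"op": "send_rows", "data": {"deltas": [{"dx":0,"dy":0,"dz":5,"rx":0,"ry":0,"rz":0},{"dx":0,"dy":0,"dz":15,"rx":0,"ry":0,"rz":0},{"dx":0,"dy":0,"dz":32,"rx":0,"ry":0,"rz":0},{"dx":0,"dy":0,"dz":50,"rx":0,"ry":0,"rz":0},{"dx":0,"dy":0,"dz":65,"rx":0,"ry":0,"rz":0}]}}

```text
clock: 16.9
tcp_pos: [0.4727, -0.0927, 0.1126]
orientation: [2.225, 2.217, 0.001]
contact_force: [0.4, 0.1, -1.6]
grip_width: 0.047
gripper_force: 31.2
```

Emit:
{"op": "send_rows", "data": {"deltas": [{"dx":2,"dy":8,"dz":10,"rx":0,"ry":0,"rz":0},{"dx":6,"dy":24,"dz":15,"rx":0,"ry":0,"rz":0},{"dx":11,"dy":46,"dz":15,"rx":0,"ry":0,"rz":0},{"dx":18,"dy":74,"dz":15,"rx":0,"ry":0,"rz":0},{"dx":25,"dy":102,"dz":15,"rx":0,"ry":0,"rz":0}]}}

```text
clock: 17.32
tcp_pos: [0.4978, 0.0102, 0.127]
orientation: [2.226, 2.216, 0.002]
contact_force: [-0.6, 0.1, -1.3]
grip_width: 0.0469
gripper_force: 31.2
```

Emit:
{"op": "send_rows", "data": {"deltas": [{"dx":7,"dy":28,"dz":0,"rx":0,"ry":0,"rz":0},{"dx":14,"dy":56,"dz":0,"rx":0,"ry":0,"rz":0},{"dx":20,"dy":82,"dz":0,"rx":0,"ry":0,"rz":0},{"dx":25,"dy":104,"dz":0,"rx":0,"ry":0,"rz":0},{"dx":29,"dy":120,"dz":0,"rx":0,"ry":0,"rz":0}]}}

```text
clock: 17.73
tcp_pos: [0.5269, 0.1322, 0.1266]
orientation: [-2.222, -2.221, -0.002]
contact_force: [0.1, 0.4, -1.5]
grip_width: 0.0473
gripper_force: 31.2
```

Emit:
{"op": "send_rows", "data": {"deltas": [{"dx":2,"dy":9,"dz":0,"rx":0,"ry":0,"rz":0},{"dx":3,"dy":14,"dz":0,"rx":0,"ry":0,"rz":0},{"dx":3,"dy":14,"dz":0,"rx":0,"ry":0,"rz":0},{"dx":3,"dy":14,"dz":0,"rx":0,"ry":0,"rz":0}]}}

```text
clock: 18.07
tcp_pos: [0.5295, 0.1421, 0.1259]
orientation: [2.226, 2.216, -0.001]
contact_force: [0.3, -0.3, -1.2]
grip_width: 0.0471
gripper_force: 31.2
```

Emit:
{"op": "send_rows", "data": {"deltas": [{"dx":0,"dy":1,"dz":-15,"rx":0,"ry":0,"rz":0},{"dx":0,"dy":1,"dz":-33,"rx":0,"ry":0,"rz":0},{"dx":0,"dy":1,"dz":-50,"rx":0,"ry":0,"rz":0},{"dx":0,"dy":1,"dz":-61,"rx":0,"ry":0,"rz":0},{"dx":0,"dy":1,"dz":-66,"rx":0,"ry":0,"rz":0}]}}

```text
clock: 18.48
tcp_pos: [0.5287, 0.1427, 0.0585]
orientation: [-2.227, -2.215, 0.004]
contact_force: [0.2, -1.1, -1.6]
grip_width: 0.0466
gripper_force: 31.2
```

Emit:
{"op": "send_rows", "data": {"deltas": [{"dx":0,"dy":0,"dz":-2,"rx":0,"ry":0,"rz":0},{"dx":0,"dy":0,"dz":-4,"rx":0,"ry":0,"rz":0},{"dx":0,"dy":0,"dz":-5,"rx":0,"ry":0,"rz":0},{"dx":0,"dy":0,"dz":-6,"rx":0,"ry":0,"rz":0},{"dx":0,"dy":0,"dz":-6,"rx":0,"ry":0,"rz":0}]}}

```text
clock: 18.9
tcp_pos: [0.5299, 0.1446, 0.0542]
orientation: [2.225, 2.218, 0.001]
contact_force: [-0.6, -0.0, -1.0]
grip_width: 0.0472
gripper_force: 31.2
```

Emit:
{"op": "send_rows", "data": {"deltas": [{"dx":0,"dy":0,"dz":-1,"rx":0,"ry":0,"rz":0},{"dx":0,"dy":0,"dz":-1.5,"rx":0,"ry":0,"rz":0},{"dx":0,"dy":0,"dz":-1.5,"rx":0,"ry":0,"rz":0}]}}

```text
clock: 19.15
tcp_pos: [0.53, 0.1446, 0.054]
orientation: [-2.224, -2.217, -0.002]
contact_force: [-4.2, -1.3, 16.2]
grip_width: 0.047
gripper_force: 32.7
```

Emit:
{"op": "send_rows", "data": {"deltas": [{"dx":0,"dy":0,"dz":0,"rx":0,"ry":0,"rz":0},{"dx":0,"dy":0,"dz":0,"rx":0,"ry":0,"rz":0},{"dx":0,"dy":0,"dz":0,"rx":0,"ry":0,"rz":0},{"dx":0,"dy":0,"dz":0,"rx":0,"ry":0,"rz":0},{"dx":0,"dy":0,"dz":0,"rx":0,"ry":0,"rz":0}], "jaw": 85}}

```text
clock: 19.57
tcp_pos: [0.5296, 0.1445, 0.0522]
orientation: [2.225, 2.218, -0.0]
contact_force: [-0.2, -0.8, -0.5]
grip_width: 0.0849
gripper_force: 0.0
```

Emit:
{"op": "send_rows", "data": {"deltas": [{"dx":0,"dy":0,"dz":15,"rx":0,"ry":0,"rz":0},{"dx":0,"dy":0,"dz":40,"rx":0,"ry":0,"rz":0},{"dx":0,"dy":0,"dz":70,"rx":0,"ry":0,"rz":0},{"dx":0,"dy":0,"dz":100,"rx":0,"ry":0,"rz":0},{"dx":0,"dy":0,"dz":120,"rx":0,"ry":0,"rz":0}]}}

```text
clock: 19.98
tcp_pos: [0.5304, 0.1443, 0.1747]
orientation: [2.225, 2.217, 0.003]
contact_force: [0.0, 1.5, -0.0]
grip_width: 0.0847
gripper_force: 0.0
```

Emit:
{"op": "send_rows", "data": {"deltas": [{"dx":0,"dy":-30,"dz":0,"rx":0,"ry":0,"rz":0},{"dx":0,"dy":-65,"dz":0,"rx":0,"ry":0,"rz":0},{"dx":0,"dy":-100,"dz":0,"rx":0,"ry":0,"rz":0},{"dx":0,"dy":-130,"dz":0,"rx":0,"ry":0,"rz":0},{"dx":0,"dy":-145,"dz":0,"rx":0,"ry":0,"rz":0}]}}

```text
clock: 20.4
tcp_pos: [0.5291, -0.0051, 0.1726]
orientation: [2.229, 2.212, -0.001]
contact_force: [-0.7, -0.0, 0.2]
grip_width: 0.085
gripper_force: 0.0
```

Run:
```python
from h import *
f=grab('top','t7.png');g=grab('side','s7.png')
print(r.get_obs()['tcp_pos'],r.get_obs()['contact_force'])
```

```text
[ 0.52928826 -0.0043073   0.17259043] [-0.32439552 -0.13453344  0.30205896]
```

View pics/t7.png

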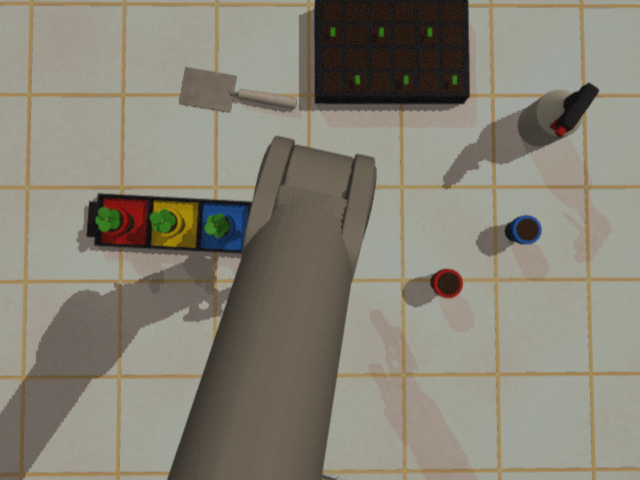

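View pics/s7.png

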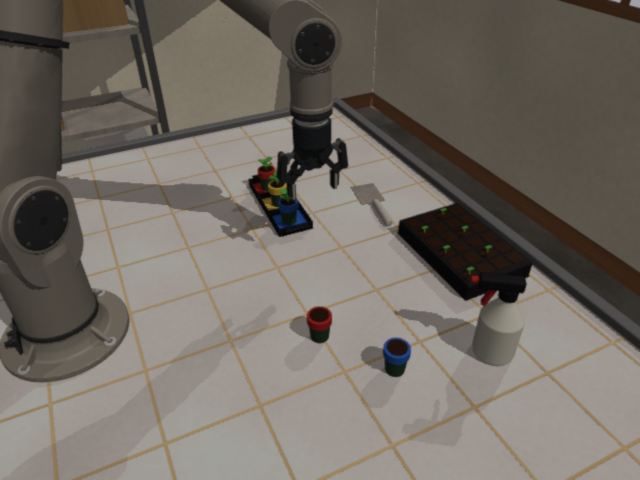

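The three seedlings stand upright in the tray, each on its own colour: red (124,222), yellow (172,222) and blue (222,226) in the top view. The bare pots are unmoved at (447,283) and (524,230), and the gripper is clear. I'll hand in now.

```bash
python3 -c "
from bench import r
print(r.hand_in())"
```

```text
the job is handed in; nothing more can be done
None
```

The red, yellow and blue seedling pots each stand upright on the mat of their own colour, the two bare pots were left where they stood, and the job is handed in at about 20.5 s on the robot's clock.

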